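# Put the sharpening tote away and shut the locker

## Task

Put the red tote from its yellow parking dock away in the grey bench locker, upright, nose first and fully inside; keep it level on the way so that nothing spills. The hand does not fit under the locker's roof, so the tote can be carried by its top handle, set down on the ledge at the mouth and slid in by the pull at its tail. Then push the blue door shut until its catch snaps home and holds it flush, and leave the other things on the bench where they are.

Things in the scene. Friction and masses are not known exactly. Their poses are not given: they have to be found in the camera images.
- tote: The red steel tote: an open tray 150 long (x), 70 wide (y), 30 high, wall 3, about 0.4 kg, files and sockets fixed inside. Origin: centre of its underside; +x is its nose, -x its tail with the pull, z up. It stands in the dock at the start, its underside 5 above the bench. It has a top handle and a tail pull (see their points).
- tote_handle (a point): Middle of the tote's black top handle: a bar 70 long (along tote x), 14 wide, 12 high, its centre 72 above the tote's underside, held by two 8 x 8 posts 30 before and behind the middle. Pinch it across its 14 width from above. Axes as the tote.
- tote_pull (a point): Grip point on the tote's black tail pull: an upright tab 12 thick (x), 14 wide (y), from 8 to 70 above the tote's underside, centred 95 behind its middle; this point is 60 above the underside. Pinch it across its 14 width from above. Its far face is 26 behind the tail wall. In the dock it stands inside a bracket and cannot be grasped.
- dock: The yellow parking dock, fixed to the bench: plate 202 x 96 x 5 with 12 high side rails; around the tote's tail pull stands a bracket, 85 high, open to the top and to the tote: two cheeks with 28 between them and a back wall. Origin on the bench under the tote's middle, x along the tote.
- locker: The grey steel bench locker, fixed: 179 deep, 190 wide, 105 high. Origin: on the bench, middle of the mouth plane; +x goes into it, +y to the hinge side, z up. Inside 175 deep, 182 wide, floor 6 above the bench, roof's underside at 101. A steel ledge, level with that floor, runs 130 out of the mouth, 130 wide. The catch's ball is under the roof, just inside, far from the hinge.
- door (a joint): The locker's blue box-shaped door, in rad: 0 shut and seated, grows as it opens over the ledge to the hinge side; 1.5 to 2.0 at the start. 190 wide, 10 to 105 above the bench. Shut, its outer face is 38, its inner face 34 before the mouth plane: room for the tote's pull. The catch resists from about 0.065 with about 9 N at the push point and pulls the door in below 0.02.
- door_hinge (a point): Point on the door's upright hinge axis, at the mouth plane 95 to the +y side of the locker's origin, 70 above the bench.
- door_push (a point): Point on the door's flat outer face, 140 from the hinge line, 70 above the bench, good for pushing. Its -x axis is the outward normal of the face, its +y axis points to the hinge.
- oil_bottle: Bystander: orange oil bottle, 60 across, 170 high; origin at its foot.
- spray_can: Bystander: blue spray can, 52 across, 160 high; origin at its foot.
- screwdriver: Bystander: screwdriver lying on the bench, about 200 long.
- mug: Bystander: white mug, 76 across, 90 high; origin at its foot.
- battery: Bystander: black and yellow tool battery, 110 x 70 x 60; origin at its foot.
- sprocket: Bystander: steel sprocket lying flat, 44 across, 12 high.
- wrench: Bystander: wrench lying on the bench, about 180 long.

How it is judged:
By the outcome, as a careful person would: the job done as asked, in the order asked, and still so for the second after the job is handed in, with the robot touching nothing.
It also fails if it takes over 64 s, if anything falls off the work surface, if the arm or the gripper's body presses on something with over 40 N, if the wrist force passes 120 N, or if a joint passes its speed limit or range.

## Robot

A 7-joint arm with a two-finger parallel gripper is mounted at the origin on the work surface. World frame = base frame: x ahead of the robot, y to its left, z up, the work surface at z = 0. Lengths are in m, angles in rad, forces in N, time in s.
With the tool pointing down it reaches from about 0.4 to 0.85 m from the base axis. Payload 10.4 kg.
Tool frame: the origin (TCP) lies at the very end of the fingers, on their centre line; the grasp point (between the pads) lies 19 mm behind it; z points along the fingers, y is the line along which they close (so a half turn about z gives the same grasp; the last joint's range is limited). The gripper opens to 87 mm and grips with 3 to 60 N. Pads are 19 mm wide; open, the fingers measure 117 mm over their backs; the gripper's body (75 mm by 190 mm) begins 51 mm behind the grasp point.
Start: joints at [1.086, 0.332, -0.065, 1.46, 0.022, 1.35, -0.088], TCP at [0.278, -0.56, 0.223] pointing down, gripper open.
Joint ranges: [-2.6, 2.6], [-0.5, 2.12], [-1.47, 1.34], [0.16, 2.42], [-1.27, 4.41], [0.06, 2.06], [-2.6, 2.6]. Speed limits (rad/s): [2.22, 2.22, 2.79, 2.79, 3.14, 3.14, 3.14].

## Interface

Orientations are given as a unit quaternion [x, y, z, w].
In Python, from bench import status, camera, order gives the robot as it stands.
- The arm moves only by the tool jog_arm, never from a script. Its argument "plan" is a list of rows, each a list of 7 numbers: the turn, a rotation vector about the tool's x, y, z in rad, then the shift along the tool's x, y, z in mm, then the opening, from -1 (shut) to 1 (fully open). A call has 1 to 12 rows; each row is the pose to reach, as a shift and turn from the pose commanded when the call began, along the tool's axes at that moment; what a row does not reach only later rows make up. A row lasts 1/10 s, in which the tool goes at most 50 mm and 8.59 degrees, less where a joint would pass 70% of its speed; a pose out of reach is approached as far as the arm can. A call with a gripper value outside its range is refused whole. The fingers move at their own pace and stop on an object; "squeeze" is the grip in N (left out, the last holds). Time passes only in rows, so rows that repeat a pose let the fingers close. It gives the time, the measured TCP pose, the force, the opening and the grip force at its end, in the units of the state.
- status.read_state(): the state, without advancing time (a new reading comes with each control period).
- camera(name): name is "scene" or "top" or "wrist"; returns a dict with "image" (420x560x3 uint8, red, green, blue), "z_map" (420x560 float32, m along the optical axis (not along the pixel's ray), 0 where there is no reading), "fx", "fy", "cx", "cy" (pixels), "world_from_camera" (4x4, takes a point from camera to world coordinates); the wrist camera has in their place "mount" (4x4, takes a point from camera to tool coordinates, whose origin is the TCP and whose axes are the flange's). Camera axes: x right, y down, z forward; pixel columns grow to the right and rows downward; lengths in m; the calibration is good to about 2 mm. A picture is of the moment at which its call begins: read the wrist's pose just before it.
- order.close_job(): hands the job in; it is judged then, once.
The state is a dict: "time": time; "joint_positions": joint angles; "joint_vel": joint speeds; "joint_torque": joint torques, N m; "ee_pos": TCP position; "eef_rot": TCP orientation; "ft_force": force on the tool from outside, world axes, zero at the start; "torque": the same for the moment, N m; "width": finger opening in m; "grip_force": force on a finger pad.
Only numpy, scipy, OpenCV 4.12 (cv2) and the standard library are available. Lean on these libraries where they do the work, as an engineer would, in place of code of your own. Each camera call takes 0.05 s, during which the arm holds its last target. There are 200 camera calls.

## Working session

There is one attempt and no reset: what is moved stays moved. The work goes in short steps, Python scripts to look and compute and a tool call to move; the robot and the scene stay as the last step left them, time stands still between calls to the robot, and variables do not carry over. Pictures are saved under pics/ and viewed, at most 10 in all, crops included, and the job is handed in when it is done.

Besides the shell and the picture viewer there is one more tool, called after "Emit:" as name([rows], argument=value, ...), one row to a line, values as JSON. jog_arm: Moves the arm, as the interface text tells. Its arguments: {"type":"object","properties":{"plan":{"type":"array"},"squeeze":{"type":"number"}},"required":["plan"]}

```bash
mkdir -p pics; ls
python3 - <<'E'
from bench import status, camera
import cv2,numpy as np
print(status.read_state())
for n in ["top","scene"]:
    c=camera(n); cv2.imwrite(f"pics/{n}1.png",c["image"][:,:,::-1]); np.savez(f"{n}1.npz",**c)
    print(n,c["fx"],c["cx"],c["cy"],np.round(c["world_from_camera"],3).tolist())
E
```

```text
pics
{'time': 0.0, 'joint_positions': array([ 1.08640471,  0.33287829, -0.06468775,  1.46097817,  0.02162381,
        1.34989794, -0.08849289]), 'joint_vel': array([ 0.00026643, -0.00025294,  0.00070024,  0.00085924,  0.00196525,
        0.00027118, -0.00049076]), 'joint_torque': array([ 8.13640509e-04, -6.23253751e+01,  2.48411600e-02, -3.89889836e+01,
       -6.13231002e-02,  3.97910562e-02,  1.86364673e-04]), 'ee_pos': array([ 0.27827031, -0.55918325,  0.22173232]), 'eef_rot': array([ 9.73458941e-01,  2.28860556e-01, -2.14289732e-04, -7.00771907e-04]), 'ft_force': array([0.21280284, 0.25704224, 0.71913766]), 'torque': array([ 0.00490265,  0.03019433, -0.03368182]), 'grip_force': 0.0, 'width': 0.08704313602419363}
top 387.58648534288 276.11957878461504 212.61570468192394 [[0.012, -0.996, 0.085, 0.454], [-1.0, -0.011, 0.009, 0.011], [-0.008, -0.085, -0.996, 1.032], [0.0, 0.0, 0.0, 1.0]]
scene 530.5852188274216 284.00202166883633 214.61692188355272 [[-0.265, 0.697, -0.666, 1.626], [0.964, 0.189, -0.185, 0.339], [-0.003, -0.692, -0.722, 1.27], [0.0, 0.0, 0.0, 1.0]]
```

View pics/top1.png

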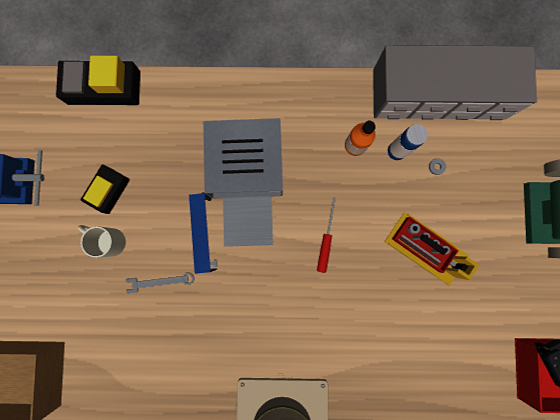

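View pics/scene1.png

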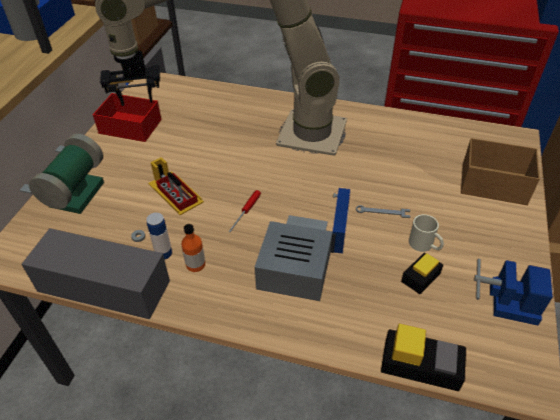

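The top view shows the tote and dock around (435,248), with the bracket at (460,267). The locker roof is at (243,157), the ledge at (248,220), the door at (200,232), the screwdriver at (326,240) and the wrench at (160,283). I'll measure these with the depth map.

```bash
cat > h.py <<'E'
import numpy as np,cv2
def cloud(c):
    v,u=np.mgrid[:420,:560]; z=c["z_map"]
    P=np.stack([(u-c["cx"])/c["fx"]*z,(v-c["cy"])/c["fy"]*z,z],-1)
    T=c["world_from_camera"]; return P@T[:3,:3].T+T[:3,3]
def rect(p):
    r=cv2.minAreaRect((p[:,:2]*1000).astype(np.float32)); return np.round(r[0],1),np.round(r[1],1),round(r[2],1),np.round(cv2.boxPoints(r)).tolist()
E
python3 - <<'E'
from h import *
for n in ["top","scene"]:
    c=dict(np.load(n+"1.npz")); W=cloud(c); I=c["image"]; hsv=cv2.cvtColor(I,cv2.COLOR_RGB2HSV); H,S,V=[hsv[...,i].astype(int) for i in range(3)]
    X,Y,Z=W[...,0],W[...,1],W[...,2]
    tab=(X>.3)&(X<.75)
    near=(X>.3)&(X<.55)&(Y<-.2)&(Y>-.6)
    def show(l,m):
        k,lab,st,_=cv2.connectedComponentsWithStats(m.astype(np.uint8)); 
        if k<2: print(n,l,"none");return
        m=lab==1+st[1:,4].argmax(); p=W[m]; print(n,l,len(p),"z",np.round(np.percentile(p[:,2],[2,50,98]),4),*rect(p))
    show("yellowdock",near&(abs(H-26)<6)&(S>150)&(Z<.03))
    show("bracket",near&(abs(H-26)<6)&(S>120)&(Z>.06))
    show("dark",near&(V<70)&(Z>.06))
    show("redrim",near&((H<8)|(H>172))&(S>150)&(Z>.02)&(Z<.06))
    show("roof",(Y>0)&(Y<.3)&(S<70)&(Z>.095)&(Z<.115)&(X>.45)&(X<.85))
    show("ledge",(Y>-.05)&(Y<.2)&(S<90)&(Z>.0)&(Z<.014)&(X>.4)&(X<.7))
    show("door",(abs(H-110)<12)&(S>150)&(Z>.09)&(Y>.0)&(Y<.35))
    show("doorall",(abs(H-110)<12)&(S>150)&(Z>.01)&(Y>.0)&(Y<.35))
    show("driver",(X>.25)&(X<.65)&(abs(Y+.1)<.12)&((H<8)|(H>172))&(S>150)&(Z<.05))
    print(n, "bench z",np.median(Z[(abs(X-.35)<.03)&(abs(Y)<.1)]))
E
python3 - <<'E'
import cv2,numpy as np
a=cv2.imread('pics/top1.png')[180:300,130:490]
b=cv2.imread('pics/scene1.png')[140:310,120:420]
a=cv2.resize(a,(720,240),interpolation=cv2.INTER_CUBIC);b=cv2.resize(b,(600,340),interpolation=cv2.INTER_CUBIC)
o=np.zeros((580,720,3),np.uint8);o[:240]=a;o[240:,:600]=b;cv2.imwrite('pics/z1.png',o)
E
```

```text
top yellowdock 746 z [-0.0001  0.0049  0.0143] [ 452.9 -376.8] [201.6  96. ] 56.1 [[357.0, -434.0], [437.0, -487.0], [549.0, -320.0], [469.0, -266.0]]
top bracket 143 z [0.0797 0.0837 0.0873] [ 406.  -446.4] [35.6 43.5] 56.5 [[378.0, -449.0], [414.0, -473.0], [434.0, -444.0], [398.0, -420.0]]
top dark 183 z [0.0687 0.0813 0.0857] [ 463.3 -365.2] [67.6 14.9] 55.0 [[438.0, -389.0], [450.0, -397.0], [489.0, -342.0], [477.0, -333.0]]
top redrim 348 z [0.0208 0.031  0.0373] [ 462.3 -366. ] [150.7  70.5] 55.0 [[390.0, -407.0], [448.0, -448.0], [534.0, -324.0], [477.0, -284.0]]
top roof 5426 z [0.1005 0.104  0.1074] [671.2 104.9] [184.3 193.9] 2.7 [[575.0, 197.0], [584.0, 4.0], [768.0, 12.0], [759.0, 206.0]]
top ledge 2713 z [0.0013 0.005  0.0089] [525.6  95.1] [145.1 185.2] 2.3 [[449.0, 185.0], [457.0, -0.0], [602.0, 6.0], [594.0, 191.0]]
top door 1175 z [0.1007 0.1041 0.1077] [493.4 119.6] [188.5 206.5] 7.1 [[387.0, 210.0], [413.0, 5.0], [600.0, 29.0], [574.0, 234.0]]
top doorall 1182 z [0.1005 0.1041 0.1077] [493.4 119.6] [188.5 206.5] 7.1 [[387.0, 210.0], [413.0, 5.0], [600.0, 29.0], [5
[... 812 characters left out ...]
2] [674.5 106.3] [188.5 195. ] 1.7 [[577.0, 201.0], [583.0, 6.0], [772.0, 12.0], [766.0, 207.0]]
scene ledge 374 z [0.0014 0.0077 0.0135] [470.8  96.7] [ 50.6 140.1] 3.7 [[441.0, 165.0], [450.0, 25.0], [501.0, 28.0], [492.0, 168.0]]
scene door 501 z [0.0971 0.1069 0.1127] [1010.2  257.9] [1241.9   33.1] 5.9 [[391.0, 210.0], [394.0, 177.0], [1629.0, 306.0], [1626.0, 339.0]]
scene doorall 625 z [0.0245 0.106  0.1122] [1010.2  257.9] [1241.9   33.1] 5.9 [[391.0, 210.0], [394.0, 177.0], [1629.0, 306.0], [1626.0, 339.0]]
scene driver 173 z [0.0056 0.0249 0.0319] [ 439.3 -110.2] [ 38.2 105. ] 81.7 [[385.0, -122.0], [488.0, -137.0], [494.0, -99.0], [390.0, -84.0]]
scene bench z 0.002296995394121315
```

View pics/z1.png

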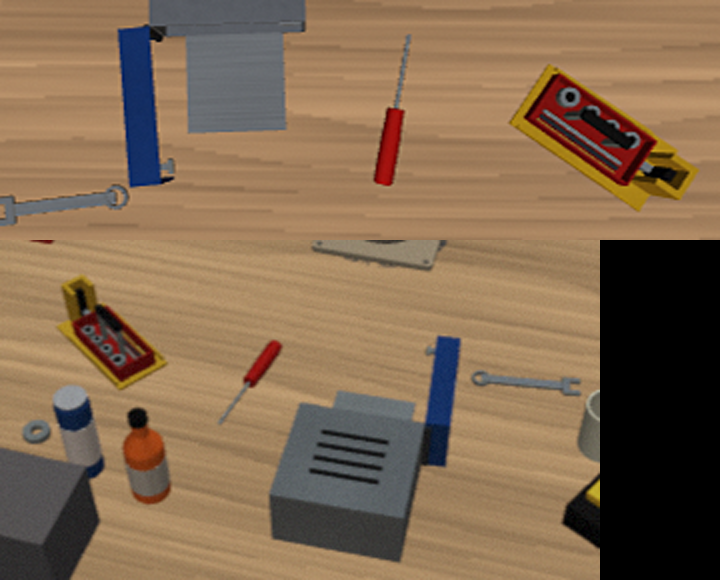

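The crops show the tote's nose pointing up-left, the door open to the left with its strike at the tip, and a clear ledge. Next I'll refine the locker and door fit and work out the first move.

```bash
cat >> h.py <<'E'
from scipy.spatial.transform import Rotation as Ro
def go(s,x,y,z,yaw):
    "rotvec/shift(mm) in the tool frame to reach world mm pose, tool down, tool x at yaw deg"
    R=Ro.from_quat(s["eef_rot"]); T=Ro.from_euler('z',yaw,degrees=True)*Ro.from_euler('x',180,degrees=True)
    d=R.inv().apply(np.array([x,y,z])-s["ee_pos"]*1000); return np.round((R.inv()*T).as_rotvec(),3),np.round(d,1)
def st(s): 
    R=Ro.from_quat(s["eef_rot"]).as_matrix(); print("t",round(s["time"],2),"tcp",np.round(s["ee_pos"]*1000,1),"yaw",round(float(np.degrees(np.arctan2(R[1,0],R[0,0]))),2),"tilt",np.round(np.degrees(R[:2,2]),2),"F",np.round(s["ft_force"],1),"w",round(s["width"]*1000,1),"g",round(float(s["grip_force"]),1),"q",np.round(s["joint_positions"],2))
E
python3 - <<'E'
from h import *
from bench import status
for n in ["top","scene"]:
    c=dict(np.load(n+"1.npz")); W=cloud(c); hsv=cv2.cvtColor(c["image"],cv2.COLOR_RGB2HSV); H,S,V=[hsv[...,i].astype(int) for i in range(3)]
    X,Y,Z=W[...,0],W[...,1],W[...,2]
    blue=(abs(H-110)<15)&(S>130)&(Z>.09)&(Z<.118)&(X<.575)&(X>.35)&(Y>.1)&(Y<.3)
    print(n,"door",blue.sum(),*rect(W[blue]))
    roof=(Y>-.02)&(Y<.25)&(S<70)&(Z>.095)&(Z<.115)&(X>.57)&(X<.82)
    roof=cv2.morphologyEx(roof.astype(np.uint8),cv2.MORPH_OPEN,np.ones((9,9)))>0
    print(n,"roof",*rect(W[roof]))
    led=(Y>.0)&(Y<.2)&(S<90)&(Z>-.005)&(Z<.016)&(X>.4)&(X<.56)
    led=cv2.morphologyEx(led.astype(np.uint8),cv2.MORPH_OPEN,np.ones((9,9)))>0
    print(n,"ledge",*rect(W[led]))
    p=np.argwhere(blue)
s=status.read_state(); st(s); print(go(s,463,-366,180,55.2))
E
```

```text
top door 1160 [482.7 202.4] [187.7  38.2] 6.1 [[387.0, 211.0], [391.0, 173.0], [578.0, 193.0], [574.0, 231.0]]
top roof [672.6 102.3] [182.7 190.5] 1.2 [[579.0, 196.0], [583.0, 5.0], [766.0, 9.0], [762.0, 199.0]]
top ledge [505.7  96.3] [106.8 131.7] 0.9 [[451.0, 161.0], [453.0, 30.0], [560.0, 31.0], [558.0, 163.0]]
scene door 473 [484.3 203.5] [184.4  33.8] 5.7 [[391.0, 211.0], [394.0, 178.0], [578.0, 196.0], [574.0, 230.0]]
scene roof [674.2 104.8] [188.6 190.9] 2.1 [[577.0, 197.0], [583.0, 6.0], [772.0, 13.0], [765.0, 204.0]]
scene ledge [471.1 114.7] [51.6 68.5] 7.3 [[441.0, 145.0], [450.0, 77.0], [501.0, 84.0], [492.0, 152.0]]
t 0.1 tcp [ 278.3 -559.2  221.8] yaw 26.46 tilt [-0.03  0.06] F [-0.2  0.3 -0.8] w 87.2 g 0.0 q [ 1.09  0.33 -0.06  1.46  0.02  1.35 -0.09]
(array([-0.001, -0.   , -0.502]), array([251.4, -90.7,  41.9]))
```

Emit:
jog_arm([
  [0, 0, -0.25, 125, -45, 0, 1],
  [0, 0, -0.502, 251, -91, 42, 1],
  [0, 0, -0.502, 251, -91, 42, 1],
  [0, 0, -0.502, 251, -91, 42, 1],
  [0, 0, -0.502, 251, -91, 42, 1],
  [0, 0, -0.502, 251, -91, 42, 1],
  [0, 0, -0.502, 251, -91, 42, 1],
  [0, 0, -0.502, 251, -91, 42, 1],
  [0, 0, -0.502, 251, -91, 42, 1],
])

```text
time: 1.0
ee_pos: [0.4616, -0.3677, 0.1806]
eef_rot: [0.887, 0.462, -0.0, 0.0]
ft_force: [0.0, -1.0, 0.9]
width: 0.0872
grip_force: 0.0
```

Run:
```python
from h import *
from bench import status,camera
s=status.read_state(); c=camera("wrist"); st(s)
cv2.imwrite("pics/w1.png",c["image"][:,:,::-1])
print(np.round(c["mount"],3))
T=np.eye(4);T[:3,:3]=Ro.from_quat(s["eef_rot"]).as_matrix();T[:3,3]=s["ee_pos"]
c["world_from_camera"]=T@c["mount"]; W=cloud(c)
I=c["image"].max(-1); X,Y,Z=W[...,0],W[...,1],W[...,2]
m=(I<70)&(Z>.074)&(Z<.092)&(abs(X-.463)<.06)&(abs(Y+.366)<.06)
k,lab,stt,_=cv2.connectedComponentsWithStats(m.astype(np.uint8)); m=lab==1+stt[1:,4].argmax()
print(m.sum(),np.median(Z[m]),*rect(W[m]), np.argwhere(m).mean(0))
```

```text
t 1.0 tcp [ 461.6 -367.7  180.6] yaw 55.09 tilt [-0.03 -0.03] F [ 0.  -1.   0.9] w 87.2 g 0.0 q [ 0.82  0.3  -0.27  1.6   0.08  1.25 -0.08]
[[ 0.001 -0.97  -0.241  0.065]
 [ 1.     0.001  0.001  0.   ]
 [-0.    -0.241  0.97  -0.162]
 [ 0.     0.     0.     1.   ]]
1463 0.08289418870896986 [ 463.7 -365.5] [69.2 12.9] 55.2 [[439.0, -390.0], [449.0, -398.0], [489.0, -341.0], [478.0, -333.0]] [207.79425837 279.01913876]
```

View pics/w1.png

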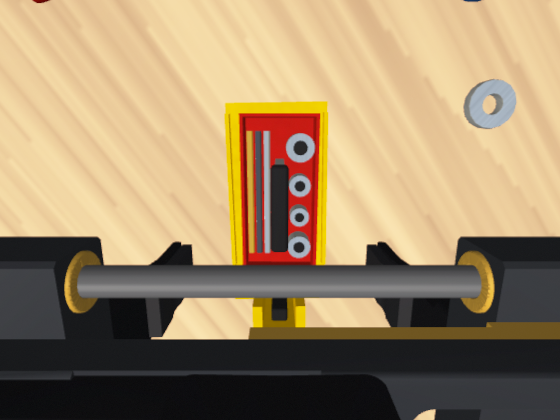

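The wrist view shows the handle at (279,208), in line with the tool and centred between the fingers. I'll go down and pinch it.

Emit:
jog_arm([
  [0, 0, 0, 2, 0, 35, 1],
  [0, 0, 0, 2, 0, 70, 1],
  [0, 0, 0, 2, 0, 100, 1],
  [0, 0, 0, 2, 0, 115, 1],
  [0, 0, 0, 2, 0, 122, 1],
  [0, 0, 0, 2, 0, 122, 1],
  [0, 0, 0, 2, 0, 122, -1],
  [0, 0, 0, 2, 0, 122, -1],
  [0, 0, 0, 2, 0, 122, -1],
  [0, 0, 0, 2, 0, 122, -1],
  [0, 0, 0, 2, 0, 122, -1],
  [0, 0, 0, 2, 0, 122, -1],
], squeeze=40)

```text
time: 2.25
ee_pos: [0.4638, -0.3646, 0.0587]
eef_rot: [0.886, 0.463, 0.0, 0.0]
ft_force: [-0.2, 0.3, 0.4]
width: 0.0467
grip_force: 0.0
```

Run:
```python
from h import *
from bench import status
st(status.read_state())
```

```text
t 2.25 tcp [ 463.8 -364.6   58.7] yaw 55.22 tilt [ 0.01 -0.01] F [-0.2  0.3  0.4] w 46.7 g 0.0 q [ 0.81  0.41 -0.27  1.72  0.12  1.02 -0.11]
```

Emit:
jog_arm([
  [0, 0, 0, 0, 0, 0, -1],
  [0, 0, 0, 0, 0, 0, -1],
  [0, 0, 0, 0, 0, 0, -1],
  [0, 0, 0, 0, 0, 0, -1],
  [0, 0, 0, 0, 0, 0, -1],
  [0, 0, 0, 0, 0, 0, -1],
  [0, 0, 0, 0, 0, 0, -1],
  [0, 0, 0, 0, 0, -4, -1],
  [0, 0, 0, 0, 0, -10, -1],
  [0, 0, 0, 0, 0, -20, -1],
], squeeze=40)

```text
time: 3.25
ee_pos: [0.4633, -0.3643, 0.0786]
eef_rot: [0.886, 0.463, -0.0, -0.001]
ft_force: [0.6, -0.6, -2.8]
width: 0.0135
grip_force: 40.0
```

Emit:
jog_arm([
  [0, 0, 0, 0, 0, -10, -1],
  [0, 0, 0, 0, 0, -22, -1],
  [0, 0, 0, 0, 0, -36, -1],
  [0, 0, 0, 0, 0, -50, -1],
  [0, 0, 0, 0, 0, -64, -1],
  [0, 0, 0, 0, 0, -76, -1],
  [0, 0, 0, 0, 0, -84, -1],
  [0, 0, 0, 0, 0, -88, -1],
  [0, 0, 0, 0, 0, -88, -1],
])

```text
time: 4.15
ee_pos: [0.4639, -0.3647, 0.1669]
eef_rot: [0.886, 0.463, 0.0, 0.0]
ft_force: [0.1, -0.0, -4.2]
width: 0.0137
grip_force: 40.0
```

Run:
```python
from h import *
from bench import status
s=status.read_state();st(s)
L=np.array([582.5,99.5]);a=np.radians(1.5);lx=np.array([np.cos(a),np.sin(a)]);ly=np.array([-lx[1],lx[0]])
t=L-90*lx-6*ly; print(t,go(s,*t,166,1.5))
```

```text
t 4.15 tcp [ 463.9 -364.7  166.9] yaw 55.22 tilt [ 0.03 -0.02] F [ 0.1 -0.  -4.2] w 13.7 g 40.0 q [ 0.82  0.31 -0.28  1.62  0.09  1.23 -0.08]
[492.68790244  91.1461307 ] (array([ 0.001, -0.   ,  0.938]), array([ 390.8, -236.4,    0.8]))
```

Emit:
jog_arm([
  [0, 0, 0.01, 4, -2, 0, -1],
  [0, 0, 0.03, 12, -7, 0, -1],
  [0, 0, 0.06, 24, -15, 0, -1],
  [0, 0, 0.1, 40, -24, 0, -1],
  [0, 0, 0.14, 58, -35, 0, -1],
  [0, 0, 0.19, 78, -47, 0, -1],
  [0, 0, 0.24, 98, -59, 0, -1],
  [0, 0, 0.29, 118, -71, 0, -1],
  [0, 0, 0.34, 138, -83, 0, -1],
  [0, 0, 0.39, 158, -95, 0, -1],
  [0, 0, 0.44, 178, -107, 0, -1],
  [0, 0, 0.48, 198, -120, 0, -1],
])

```text
time: 5.35
ee_pos: [0.4778, -0.1322, 0.166]
eef_rot: [0.971, 0.238, -0.0, -0.0]
ft_force: [-0.6, 1.2, -4.3]
width: 0.0132
grip_force: 40.0
```

Run:
```python
from h import *
from bench import status
s=status.read_state();st(s)
print(go(s,492.7,91.1,166,1.5))
```

```text
t 5.35 tcp [ 477.8 -132.2  166. ] yaw 27.59 tilt [-0.05  0.01] F [-0.6  1.2 -4.3] w 13.2 g 40.0 q [ 0.55  0.12 -0.4   1.85  0.05  1.18 -0.95]
(array([-0.   ,  0.001,  0.455]), array([ 116.6, -191. ,   -0. ]))
```

Emit:
jog_arm([
  [0, 0, 0.04, 10, -17, 0, -1],
  [0, 0, 0.08, 20, -34, 0, -1],
  [0, 0, 0.13, 31, -51, 0, -1],
  [0, 0, 0.18, 42, -69, 0, -1],
  [0, 0, 0.23, 53, -87, 0, -1],
  [0, 0, 0.28, 64, -105, 0, -1],
  [0, 0, 0.33, 75, -123, 0, -1],
  [0, 0, 0.37, 86, -141, 0, -1],
  [0, 0, 0.41, 97, -158, 0, -1],
  [0, 0, 0.435, 106, -174, 0, -1],
  [0, 0, 0.45, 113, -185, 0, -1],
  [0, 0, 0.455, 117, -191, 0, -1],
])

```text
time: 6.55
ee_pos: [0.4923, 0.0915, 0.1661]
eef_rot: [1.0, 0.015, -0.0, -0.0]
ft_force: [0.7, -0.5, -3.0]
width: 0.0134
grip_force: 40.0
```

Run:
```python
from h import *
from bench import status,camera
s=status.read_state();st(s)
print(go(s,492.7,91.1,166,1.5))
c=camera("wrist"); cv2.imwrite("pics/w2.png",c["image"][:,:,::-1])
T=np.eye(4);T[:3,:3]=Ro.from_quat(s["eef_rot"]).as_matrix();T[:3,3]=s["ee_pos"]
c["world_from_camera"]=T@c["mount"]; W=cloud(c);X,Y,Z=W[...,0],W[...,1],W[...,2]
hsv=cv2.cvtColor(c["image"],cv2.COLOR_RGB2HSV)
roof=(hsv[...,1]<80)&(Z>.097)&(Z<.113)&(X>.55)
print(roof.sum()); 
if roof.sum()>200: print(rect(W[roof]))
# mouth edge: min x per column group
    
for y in np.arange(.02,.19,.02):
    m=roof&(abs(Y-y)<.005)
    if m.sum(): print(round(y,2),np.round(np.sort(X[m])[:20].mean(),4))
```

```text
t 6.55 tcp [492.3  91.5 166.1] yaw 1.71 tilt [-0.04  0.01] F [ 0.7 -0.5 -3. ] w 13.4 g 40.0 q [ 0.25  0.14 -0.57  1.83  0.08  1.19 -1.88]
(array([-0.   ,  0.001,  0.004]), array([0.3, 0.4, 0.1]))
26780
(array([603.5, 119.2]), array([ 68.8, 232.2]), 8.6, [[552.0, 229.0], [587.0, -1.0], [655.0, 10.0], [620.0, 239.0]])
0.02 0.5846
0.04 0.5848
0.06 0.5868
0.08 0.5859
0.1 0.5849
0.12 0.584
0.14 0.5831
0.16 0.5821
0.18 0.5812
```

View pics/w2.png

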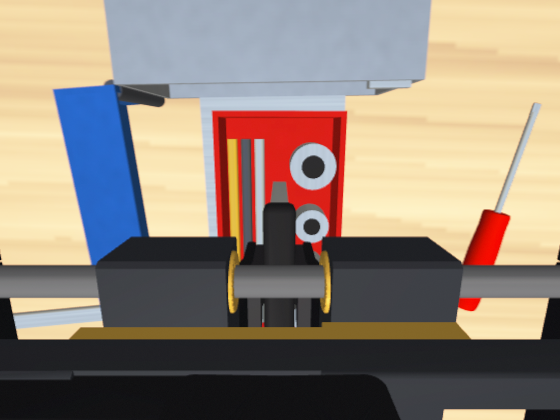

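The wrist view shows the tote level and lined up, with the mouth edge near row 90. The mouth yaw comes out at about 2.6° and its x at about 585 mm. I'll correct for that and lower to 4 mm above the ledge.

Emit:
jog_arm([
  [0, 0, -0.014, 2, 1, 4, -1],
  [0, 0, -0.014, 2, 1, 12, -1],
  [0, 0, -0.014, 2, 1, 24, -1],
  [0, 0, -0.014, 2, 1, 38, -1],
  [0, 0, -0.014, 2, 1, 52, -1],
  [0, 0, -0.014, 2, 1, 66, -1],
  [0, 0, -0.014, 2, 1, 80, -1],
  [0, 0, -0.014, 2, 1, 91, -1],
  [0, 0, -0.014, 2, 1, 98, -1],
  [0, 0, -0.014, 2, 1, 102, -1],
  [0, 0, -0.014, 2, 1, 102, -1],
])

```text
time: 7.7
ee_pos: [0.4948, 0.0891, 0.0642]
eef_rot: [1.0, 0.021, -0.0, 0.0]
ft_force: [-0.4, -0.9, -3.4]
width: 0.0132
grip_force: 40.0
```

Emit:
jog_arm([
  [0, 0, 0, 4, 0, 0, -1],
  [0, 0, 0, 12, 0, 0, -1],
  [0, 0, 0, 22, 0, 0, -1],
  [0, 0, 0, 32, 0, 0, -1],
  [0, 0, 0, 42, 0, 0, -1],
  [0, 0, 0, 52, 0, 0, -1],
  [0, 0, 0, 58, 0, 0, -1],
  [0, 0, 0, 62, 0, 0, -1],
  [0, 0, 0, 62, 0, 1, -1],
  [0, 0, 0, 62, 0, 2, -1],
  [0, 0, 0, 62, 0, 3, -1],
  [0, 0, 0, 62, 0, 3, -1],
])

```text
time: 8.9
ee_pos: [0.5565, 0.0916, 0.0614]
eef_rot: [1.0, 0.021, -0.0, 0.0]
ft_force: [-0.4, 0.3, -3.7]
width: 0.0132
grip_force: 40.0
```

Run:
```python
from h import *
from bench import status
st(status.read_state())
```

```text
t 8.9 tcp [556.5  91.6  61.4] yaw 2.46 tilt [-0.02 -0.02] F [-0.4  0.3 -3.7] w 13.2 g 40.0 q [ 0.19  0.4  -0.52  1.78  0.23  1.03 -1.94]
```

Next I'll lower it to touch, then open partway.

Emit:
jog_arm([
  [0, 0, 0, 0, 0, 0.7, -1],
  [0, 0, 0, 0, 0, 1.4, -1],
  [0, 0, 0, 0, 0, 2, -1],
  [0, 0, 0, 0, 0, 2.4, -1],
  [0, 0, 0, 0, 0, 2.4, -1],
])

```text
time: 9.4
ee_pos: [0.5569, 0.0916, 0.0595]
eef_rot: [1.0, 0.021, 0.0, 0.0]
ft_force: [-3.5, -1.4, 2.9]
width: 0.0136
grip_force: 40.0
```

Emit:
jog_arm([
  [0, 0, 0, 0, 0, 0, -0.1],
  [0, 0, 0, 0, 0, 0, -0.1],
  [0, 0, 0, 0, 0, 0, -0.1],
  [0, 0, 0, 0, 0, 0, -0.1],
  [0, 0, 0, 0, 0, -10, -0.1],
  [0, 0, 0, 0, 0, -30, -0.1],
  [0, 0, 0, 0, 0, -60, -0.1],
  [0, 0, 0, -20, 0, -80, -0.1],
  [0, 0, 0, -60, 0, -100, -0.1],
  [0, 0, 0, -98, 0, -110, -0.1],
  [0, 0, 0, -98, 0, -110, -0.1],
  [0, 0, 0, -98, 0, -110, -0.1],
])

```text
time: 10.6
ee_pos: [0.4592, 0.0873, 0.1704]
eef_rot: [1.0, 0.021, 0.001, 0.001]
ft_force: [0.9, -0.7, 0.5]
width: 0.0389
grip_force: 0.0
```

Run:
```python
from h import *
from bench import status,camera
s=status.read_state();st(s)
c=camera("wrist"); cv2.imwrite("pics/w3.png",c["image"][:,:,::-1])
T=np.eye(4);T[:3,:3]=Ro.from_quat(s["eef_rot"]).as_matrix();T[:3,3]=s["ee_pos"]
for n,c in (("wrist",c),("top",camera("top"))):
    if n=="wrist": c["world_from_camera"]=T@c["mount"]
    W=cloud(c);X,Y,Z=W[...,0],W[...,1],W[...,2]
    m=(c["image"].max(-1)<75)&(Z>.065)&(Z<.09)&(abs(X-.5)<.09)&(abs(Y-.09)<.03)
    k,lab,q,_=cv2.connectedComponentsWithStats(m.astype(np.uint8))
    for i in range(1,k):
        if q[i,4]>30: print(n,q[i,4],np.median(Z[lab==i]),*rect(W[lab==i]))
    hsv=cv2.cvtColor(c["image"],cv2.COLOR_RGB2HSV); H,S=hsv[...,0].astype(int),hsv[...,1]
    m=((H<8)|(H>172))&(S>150)&(Z>.015)&(Z<.045)&(abs(Y-.09)<.07)&(X>.4)
    if m.sum(): print(n,"red",rect(W[m]))
```

```text
t 10.6 tcp [459.2  87.3 170.4] yaw 2.45 tilt [ 0.15 -0.06] F [ 0.9 -0.7  0.5] w 38.9 g 0.0 q [ 0.28  0.06 -0.58  1.91  0.04  1.19 -1.84]
wrist 2061 0.08393693464822982 [555.7  90.8] [67.6 13.4] 2.7 [[522.0, 96.0], [522.0, 82.0], [590.0, 86.0], [589.0, 99.0]]
wrist 267 0.07579332815499523 [461.9  86.7] [11.3 11.8] 2.3 [[456.0, 92.0], [457.0, 81.0], [468.0, 81.0], [467.0, 93.0]]
wrist red (array([544.3,  90.1]), array([125. ,  69.5]), 2.4, [[480.0, 122.0], [483.0, 53.0], [608.0, 58.0], [605.0, 127.0]])
top 51 0.08285995797313317 [569.2  90.3] [32.4 12.5] 1.7 [[553.0, 96.0], [553.0, 84.0], [586.0, 85.0], [585.0, 97.0]]
top red (array([551.8,  90.3]), array([80.7, 68. ]), 0.7, [[511.0, 124.0], [512.0, 56.0], [592.0, 57.0], [592.0, 125.0]])
```

View pics/w3.png

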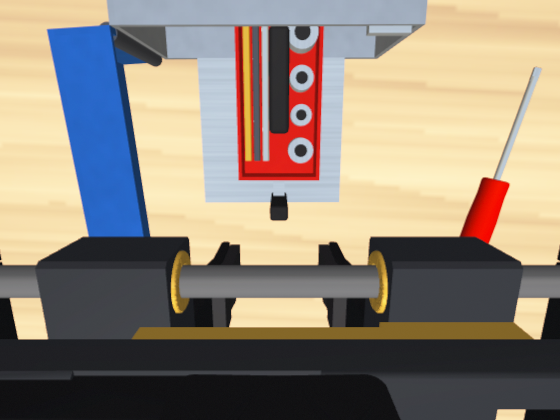

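The tote is standing square on the ledge, with its pull at (279,207) in line with the fingers. I'll go down and pinch the pull.

Emit:
jog_arm([
  [0, 0, 0, -1, 0.5, 30, -0.1],
  [0, 0, 0, -1, 0.5, 65, -0.1],
  [0, 0, 0, -1, 0.5, 95, -0.1],
  [0, 0, 0, -1, 0.5, 115, -0.1],
  [0, 0, 0, -1, 0.5, 123, -0.1],
  [0, 0, 0, -1, 0.5, 123, -1],
  [0, 0, 0, -1, 0.5, 123, -1],
  [0, 0, 0, -1, 0.5, 123, -1],
  [0, 0, 0, -1, 0.5, 123, -1],
  [0, 0, 0, -1, 0.5, 123, -1],
  [0, 0, 0, -1, 0.5, 123, -1],
], squeeze=25)

```text
time: 11.8
ee_pos: [0.4587, 0.087, 0.047]
eef_rot: [1.0, 0.021, 0.001, 0.0]
ft_force: [-0.9, -0.6, 6.6]
width: 0.0137
grip_force: 25.0
```

Run:
```python
from h import *
from bench import status
s=status.read_state();st(s)
```

```text
t 11.8 tcp [458.7  87.   47. ] yaw 2.45 tilt [ 0.09 -0.01] F [-0.9 -0.6  6.6] w 13.7 g 25.0 q [ 0.25  0.22 -0.57  2.03  0.15  0.93 -1.93]
```

Emit:
jog_arm([
  [0, 0, 0, 3, 0, -0.5, -1],
  [0, 0, 0, 9, 0, -0.5, -1],
  [0, 0, 0, 17, 0, -0.5, -1],
  [0, 0, 0, 25, 0, -0.5, -1],
  [0, 0, 0, 33, 0, -0.5, -1],
  [0, 0, 0, 41, 0, -0.5, -1],
  [0, 0, 0, 49, 0, -0.5, -1],
  [0, 0, 0, 57, 0, -0.5, -1],
  [0, 0, 0, 65, 0, -0.5, -1],
  [0, 0, 0, 73, 0, -0.5, -1],
  [0, 0, 0, 80, 0, -0.5, -1],
  [0, 0, 0, 80, 0, -0.5, -1],
])

```text
time: 13.0
ee_pos: [0.5385, 0.0905, 0.047]
eef_rot: [1.0, 0.021, 0.0, -0.0]
ft_force: [1.3, -0.0, 1.9]
width: 0.0138
grip_force: 25.0
```

Run:
```python
from h import *
from bench import status,camera
s=status.read_state();st(s)
c=camera("wrist"); cv2.imwrite("pics/w4.png",c["image"][:,:,::-1])
T=np.eye(4);T[:3,:3]=Ro.from_quat(s["eef_rot"]).as_matrix();T[:3,3]=s["ee_pos"]
c["world_from_camera"]=T@c["mount"]
W=cloud(c);X,Y,Z=W[...,0],W[...,1],W[...,2]
m=(Z>.1)&(Z<.11)&(X>.55)
for y in np.arange(.03,.2,.02):
    k=m&(abs(Y-y)<.004)
    if k.sum(): print(round(y,2),np.round(np.percentile(X[k],1),4))
```

```text
t 13.0 tcp [538.5  90.5  47. ] yaw 2.45 tilt [0.03 0.  ] F [ 1.3 -0.   1.9] w 13.8 g 25.0 q [ 0.2   0.38 -0.53  1.84  0.23  0.98 -1.95]
0.03 0.5847
0.05 0.5878
0.07 0.5866
0.09 0.5858
0.11 0.5848
0.13 0.5839
0.15 0.5831
0.17 0.5821
```

View pics/w4.png

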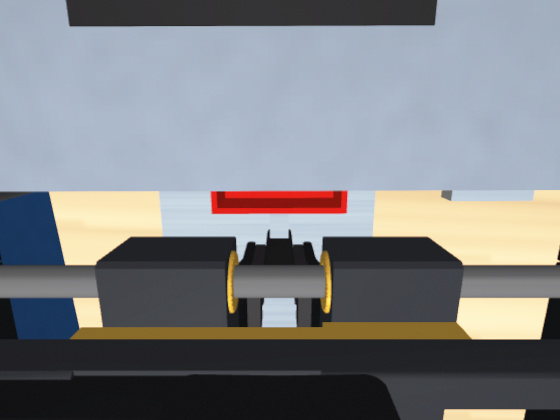

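The tail rim is still outside at row 212 and the mouth edge is at row 190, x≈585.5 mm. I'll slide it another 33 mm.

Emit:
jog_arm([
  [0, 0, 0, 4, 0, 0, -1],
  [0, 0, 0, 11, 0, 0, -1],
  [0, 0, 0, 18, 0, 0, -1],
  [0, 0, 0, 25, 0, 0, -1],
  [0, 0, 0, 30, 0, 0, -1],
  [0, 0, 0, 33, 0, 0, -1],
  [0, 0, 0, 33, 0, 0, -1],
  [0, 0, 0, 33, 0, 0, -0.4],
  [0, 0, 0, 33, 0, 0, -0.4],
  [0, 0, 0, 33, 0, 0, -0.4],
  [0, 0, 0, 30, 0, 0, -0.4],
])

```text
time: 14.15
ee_pos: [0.568, 0.0916, 0.0465]
eef_rot: [1.0, 0.021, 0.0, -0.0]
ft_force: [0.6, -0.0, 0.2]
width: 0.0255
grip_force: 0.0
```

Run:
```python
from h import *
from bench import status
st(status.read_state())
```

```text
t 14.15 tcp [568.   91.6  46.5] yaw 2.44 tilt [0.01 0.  ] F [ 0.6 -0.   0.2] w 25.5 g 0.0 q [ 0.19  0.44 -0.52  1.76  0.25  1.01 -1.95]
```

Emit:
jog_arm([
  [0, 0, 0, -3, 0, -10, -0.4],
  [0, 0, 0, -3, 0, -30, -0.4],
  [0, 0, 0, -10, 0, -60, -0.4],
  [0, 0, 0, -40, 0, -90, -1],
  [0, 0, 0, -80, 0, -110, -1],
  [0, 0, 0, -110, 0, -120, -1],
  [0, 0, 0, -110, 0, -120, -1],
])

```text
time: 14.85
ee_pos: [0.456, 0.0871, 0.1689]
eef_rot: [1.0, 0.022, 0.001, 0.001]
ft_force: [1.2, -1.0, 0.3]
width: 0.004
grip_force: 0.0
```

```bash
cat >> h.py <<'E'
L=np.array([585.,100.]);ya=2.6;a=np.radians(ya);lx=np.array([np.cos(a),np.sin(a)]);ly=np.array([-lx[1],lx[0]]);hinge=L+95*ly
def push(th,r=140,gap=0,bb=15,aa=9.5):
    u=-ly*np.cos(th)-lx*np.sin(th); n=-lx*np.cos(th)+ly*np.sin(th)
    return hinge+r*u+(38+aa*abs(n@lx)+bb*abs(n@ly)+gap)*n
E
python3 - <<'E'
from h import *
from bench import status,camera
s=status.read_state();st(s)
c=camera("wrist"); cv2.imwrite("pics/w5.png",c["image"][:,:,::-1])
T=np.eye(4);T[:3,:3]=Ro.from_quat(s["eef_rot"]).as_matrix();T[:3,3]=s["ee_pos"]
c["world_from_camera"]=T@c["mount"]
W=cloud(c);X,Y,Z=W[...,0],W[...,1],W[...,2]
m=(c["image"].max(-1)<75)&(Z>.065)&(Z<.085)&(abs(X-.57)<.03)&(abs(Y-.09)<.03)
print(m.sum(),rect(W[m]) if m.sum() else 0)
hsv=cv2.cvtColor(c["image"],cv2.COLOR_RGB2HSV); H,S=hsv[...,0].astype(int),hsv[...,1]
m=((H<8)|(H>172))&(S>150)&(abs(Y-.09)<.06)&(X>.5); print("red",m.sum(),rect(W[m]) if m.sum() else 0)
c=camera("top");W=cloud(c);hsv=cv2.cvtColor(c["image"],cv2.COLOR_RGB2HSV);H,S=hsv[...,0].astype(int),hsv[...,1];X,Y,Z=[W[...,i] for i in range(3)]
b=(abs(H-110)<15)&(S>130)&(Z>.09)&(Z<.118)&(X<.575)&(X>.35)&(Y>.1)&(Y<.3); print("door",rect(W[b]))
for g in (60,25): print(go(s,*push(1.51,gap=g),175,ya),push(1.51,gap=g))
E
```

```text
t 14.85 tcp [456.   87.1 168.9] yaw 2.51 tilt [ 0.17 -0.11] F [ 1.2 -1.   0.3] w 4.0 g 0.0 q [ 0.29  0.05 -0.59  1.92  0.03  1.18 -1.84]
384 (array([572.6,  91.1]), array([12.1, 12.6]), 4.1, [[566.0, 97.0], [567.0, 84.0], [579.0, 85.0], [578.0, 98.0]])
red 1791 (array([577.7, 101.6]), array([67.6, 95.1]), 66.8, [[521.0, 89.0], [608.0, 52.0], [635.0, 114.0], [547.0, 151.0]])
door (array([550.2, 208.8]), array([52.6, 38.5]), 7.0, [[522.0, 225.0], [526.0, 186.0], [579.0, 193.0], [574.0, 231.0]])
(array([ 0.002, -0.003, -0.002]), array([ -17.5, -206.8,   -6.6])) [429.44542643 292.97570201]
(array([ 0.002, -0.003, -0.002]), array([ -15.3, -171.9,   -6.5])) [433.15456938 258.17279612]
```

View pics/w5.png

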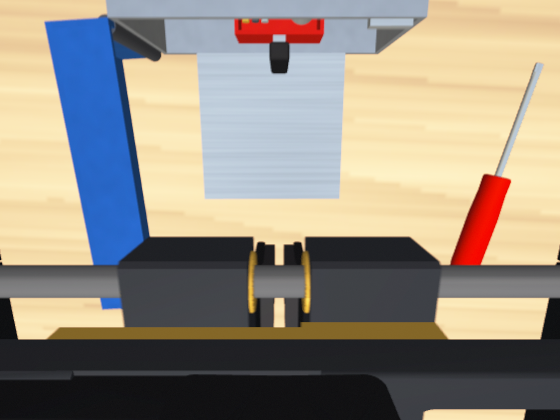

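The tote's tail rim is at row 42, inside the mouth, with the tail about 7 mm in. The ledge is empty and only the pull sticks out. Next I'll go around behind the door and lower.

Emit:
jog_arm([
  [0, 0, 0, -6, -40, 0, -1],
  [0, 0, 0, -10, -85, 0, -1],
  [0, 0, 0, -14, -130, 0, -1],
  [0, 0, 0, -17, -175, 0, -1],
  [0, 0, 0, -17, -200, 0, -1],
  [0, 0, 0, -17, -207, 0, -1],
  [0, 0, 0, -17, -207, 20, -1],
  [0, 0, 0, -17, -207, 50, -1],
  [0, 0, 0, -17, -207, 85, -1],
  [0, 0, 0, -17, -207, 105, -1],
  [0, 0, 0, -17, -207, 114, -1],
  [0, 0, 0, -17, -207, 114, -1],
])

```text
time: 16.15
ee_pos: [0.432, 0.2922, 0.0516]
eef_rot: [1.0, 0.021, -0.001, 0.0]
ft_force: [-0.5, 0.8, 0.1]
width: 0.0005
grip_force: 0.0
```

Run:
```python
from h import *
from bench import status
s=status.read_state();st(s)
for th in np.arange(1.5,-.06,-.1): p=push(th); print(round(th,2),np.round(p),go(s,*p,55,ya)[1])
print(go(s,*p,55,ya)[0])
```

```text
t 16.15 tcp [432.  292.2  51.6] yaw 2.41 tilt [-0.12 -0.05] F [-0.5  0.8  0.1] w 0.5 g 0.0 q [-0.06  0.37 -0.72  1.89  0.28  0.99 -2.43]
1.5 [435. 232.] [ 0.9 60.4 -3.4]
1.4 [432. 218.] [-2.9 74.2 -3.4]
1.3 [431. 204.] [-5.2 88.5 -3.4]
1.2 [430. 189.] [ -6.1 103.1  -3.3]
1.1 [431. 174.] [ -5.5 117.9  -3.3]
1.0 [434. 159.] [ -3.4 132.7  -3.3]
0.9 [439. 145.] [  0.3 147.4  -3.3]
0.8 [444. 131.] [  5.6 161.8  -3.3]
0.7 [452. 117.] [ 12.5 175.6  -3.3]
0.6 [461. 104.] [ 20.9 188.8  -3.3]
0.5 [471.  93.] [ 30.7 201.1  -3.3]
0.4 [483.  82.] [ 41.9 212.3  -3.4]
0.3 [496.  72.] [ 54.3 222.3  -3.4]
0.2 [509.  64.] [ 67.8 231.   -3.4]
0.1 [524.  58.] [ 82.2 238.1  -3.4]
-0.0 [540.  53.] [ 97.4 243.7  -3.5]
[ 0.001  0.002 -0.003]
```

Emit:
jog_arm([
  [0, 0, 0, 0, 20, -3, -1],
  [0, 0, 0, 1, 42, -3, -1],
  [0, 0, 0, 1, 58, -3, -1],
  [0, 0, 0, -1, 67, -3, -1],
  [0, 0, 0, -3, 75, -3, -1],
  [0, 0, 0, -5, 89, -3, -1],
  [0, 0, 0, -6, 103, -3, -1],
  [0, 0, 0, -5, 118, -3, -1],
  [0, 0, 0, -3, 133, -3, -1],
  [0, 0, 0, 0, 147, -3, -1],
  [0, 0, 0, 6, 162, -3, -1],
  [0, 0, 0, 12, 176, -3, -1],
])

```text
time: 17.35
ee_pos: [0.452, 0.1177, 0.0562]
eef_rot: [1.0, 0.022, 0.0, -0.0]
ft_force: [1.0, 0.3, -0.3]
width: 0.0008
grip_force: 0.3
```

Run:
```python
from h import *
from bench import status
s=status.read_state();st(s)
for th in (.65,.6,.5,.4,.3,.2,.1,.05,0,-.03): p=push(th); print(round(th,2),np.round(p),go(s,*p,55,ya)[1])
```

```text
t 17.35 tcp [452.  117.7  56.2] yaw 2.51 tilt [0.05 0.02] F [ 1.   0.3 -0.3] w 0.8 g 0.3 q [ 0.26  0.22 -0.66  2.02  0.17  0.95 -2.01]
0.65 [456. 111.] [3.8 7.1 1.2]
0.6 [461. 104.] [ 8.2 13.6  1.2]
0.5 [471.  93.] [18.  25.9  1.2]
0.4 [483.  82.] [29.1 37.2  1.2]
0.3 [496.  72.] [41.5 47.2  1.2]
0.2 [509.  64.] [55.  55.9  1.3]
0.1 [524.  58.] [69.5 63.1  1.3]
0.05 [532.  55.] [77.  66.   1.3]
0 [540.  53.] [84.6 68.6  1.3]
-0.03 [543.  52.] [88.4 70.   1.3]
```

Emit:
jog_arm([
  [0, 0, 0, 4, 7, 0, -1],
  [0, 0, 0, 8, 14, 0, -1],
  [0, 0, 0, 13, 20, 0, -1],
  [0, 0, 0, 18, 26, 0, -1],
  [0, 0, 0, 24, 32, 0, -1],
  [0, 0, 0, 29, 37, 0, -1],
  [0, 0, 0, 35, 42, 0, -1],
  [0, 0, 0, 42, 47, 0, -1],
  [0, 0, 0, 48, 52, 0, -1],
  [0, 0, 0, 55, 56, 0, -1],
  [0, 0, 0, 62, 60, 0, -1],
  [0, 0, 0, 69, 63, 0, -1],
])

```text
time: 18.55
ee_pos: [0.5239, 0.0574, 0.0556]
eef_rot: [1.0, 0.021, 0.0, 0.0]
ft_force: [-1.3, 0.8, 0.4]
width: 0.0002
grip_force: 0.2
```

Run:
```python
from h import *
from bench import status,camera
s=status.read_state();st(s)
for th in (.1,.05,0,-.03): p=push(th); print(round(th,2),np.round(p),go(s,*p,55,ya)[1])
c=camera("top");W=cloud(c);hsv=cv2.cvtColor(c["image"],cv2.COLOR_RGB2HSV);H,S=hsv[...,0].astype(int),hsv[...,1];X,Y,Z=[W[...,i] for i in range(3)]
b=(abs(H-110)<15)&(S>130)&(Z>.09)&(Z<.118)&(X<.6)&(X>.35)&(Y>-.05)&(Y<.3); print("door",b.sum(),rect(W[b]))
cv2.imwrite("pics/t2.png",cv2.resize(c["image"][100:300,130:400,::-1],None,fx=2.5,fy=2.5))
```

```text
t 18.55 tcp [523.9  57.4  55.6] yaw 2.44 tilt [ 0.   -0.01] F [-1.3  0.8  0.4] w 0.2 g 0.2 q [ 0.32  0.34 -0.59  1.88  0.22  0.99 -1.9 ]
0.1 [524.  58.] [ 0.3 -0.4  0.6]
0.05 [532.  55.] [7.8 2.6 0.6]
0 [540.  53.] [15.4  5.1  0.6]
-0.03 [543.  52.] [19.2  6.5  0.6]
door 180 (array([559.4, 182.8]), array([47.1, 29.2]), 15.3, [[533.0, 191.0], [541.0, 162.0], [586.0, 175.0], [578.0, 203.0]])
```

View pics/t2.png

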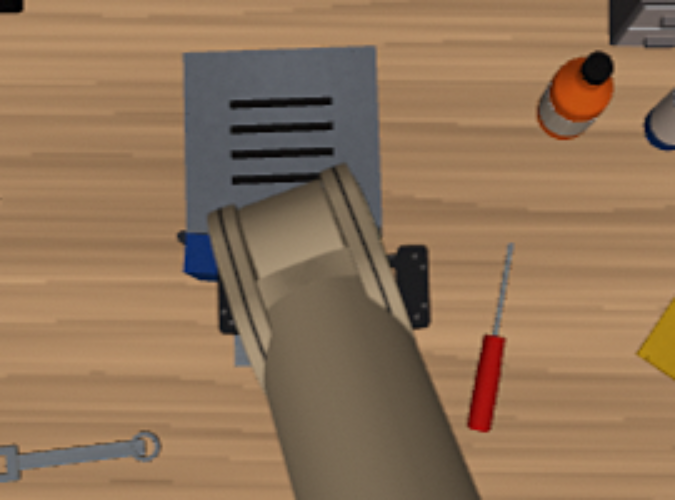

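The door, at (200,255) in the crop, is following the fingers and almost shut. I'll press it through the catch in small steps.

Emit:
jog_arm([
  [0, 0, 0, 3, 1, 0, -1],
  [0, 0, 0, 6, 2, 0, -1],
  [0, 0, 0, 8, 2, 0, -1],
  [0, 0, 0, 10, 3, 0, -1],
  [0, 0, 0, 11.5, 3, 0, -1],
  [0, 0, 0, 12.5, 3, 0, -1],
  [0, 0, 0, 13, 3, 0, -1],
])

```text
time: 19.3
ee_pos: [0.5357, 0.0547, 0.0554]
eef_rot: [1.0, 0.021, -0.001, 0.001]
ft_force: [-4.0, -2.9, 1.7]
width: 0.0001
grip_force: 2.1
```

Emit:
jog_arm([
  [0, 0, 0, 1.5, 0, 0, -1],
  [0, 0, 0, 3, 0, 0, -1],
  [0, 0, 0, 4, 0, 0, -1],
  [0, 0, 0, 4, 0, 0, -1],
])

```text
time: 19.7
ee_pos: [0.5381, 0.055, 0.0554]
eef_rot: [1.0, 0.022, -0.003, 0.001]
ft_force: [-15.9, -4.3, 11.0]
width: 0.0003
grip_force: 8.0
```

Emit:
jog_arm([
  [0, 0, 0, 1, 0, 0, -1],
  [0, 0, 0, 2, 0, 0, -1],
  [0, 0, 0, 2, 0, 0, -1],
])

```text
time: 20.0
ee_pos: [0.5381, 0.055, 0.0553]
eef_rot: [1.0, 0.022, -0.005, 0.001]
ft_force: [-27.9, -4.2, 21.9]
width: 0.0006
grip_force: 14.1
```

Run:
```python
from h import *
from bench import status
s=status.read_state();st(s); print(push(0),push(.02),push(.065))
```

```text
t 20.0 tcp [538.1  55.   55.3] yaw 2.48 tilt [-0.53 -0.16] F [-27.9  -4.2  21.9] w 0.6 g 14.1 q [ 0.31  0.38 -0.58  1.83  0.24  1.01 -1.9 ]
[539.5902324   52.89158242] [536.46044502  53.73437045] [529.49876614  55.87983449]
```

The door no longer yields even at 28 N, so it looks seated. I'll back off and check.

Emit:
jog_arm([
  [0, 0, 0, -5, 0, 0, -1],
  [0, 0, 0, -15, 0, 0, -1],
  [0, 0, 0, -40, 0, 0, -1],
  [0, 0, 0, -75, 0, -30, -1],
  [0, 0, 0, -90, 0, -75, -1],
  [0, 0, 0, -90, 0, -120, -1],
  [0, 0, 0, -90, 40, -150, -1],
  [0, 0, 0, -90, 90, -150, -1],
  [0, 0, 0, -90, 140, -150, -1],
  [0, 0, 0, -90, 190, -150, -1],
  [0, 0, 0, -90, 240, -150, -1],
  [0, 0, 0, -90, 240, -150, -1],
])

```text
time: 21.2
ee_pos: [0.4616, -0.1952, 0.2053]
eef_rot: [1.0, 0.017, 0.0, 0.001]
ft_force: [-0.0, 1.0, -0.9]
width: 0.0004
grip_force: 0.0
```

Run:
```python
from h import *
from bench import status,camera
s=status.read_state();st(s)
o=[]
for n in ("top","scene"):
    c=camera(n);W=cloud(c);hsv=cv2.cvtColor(c["image"],cv2.COLOR_RGB2HSV);H,S=hsv[...,0].astype(int),hsv[...,1];X,Y,Z=[W[...,i] for i in range(3)]
    b=(abs(H-110)<15)&(S>130)&(Z>.09)&(Z<.118)&(X<.62)&(X>.35)&(Y>-.05)&(Y<.3); print(n,"door",b.sum(),rect(W[b]))
    p=c["image"][100:300,130:400,::-1] if n=="top" else c["image"][150:310,180:450,::-1]; o.append(cv2.resize(p,(540,300)))
cv2.imwrite("pics/f.png",np.vstack(o))
```

```text
t 21.2 tcp [ 461.6 -195.2  205.3] yaw 1.93 tilt [ 0.03 -0.11] F [-0.   1.  -0.9] w 0.4 g 0.0 q [ 0.68  0.09 -0.39  1.79  0.04  1.27 -1.26]
top door 1251 (array([564.5, 100.2]), array([ 38.5, 190.8]), 2.2, [[542.0, 195.0], [549.0, 4.0], [587.0, 6.0], [580.0, 196.0]])
scene door 514 (array([566.7,  99.1]), array([ 41.2, 187.9]), 2.5, [[542.0, 192.0], [550.0, 4.0], [591.0, 6.0], [583.0, 194.0]])
```

View pics/f.png

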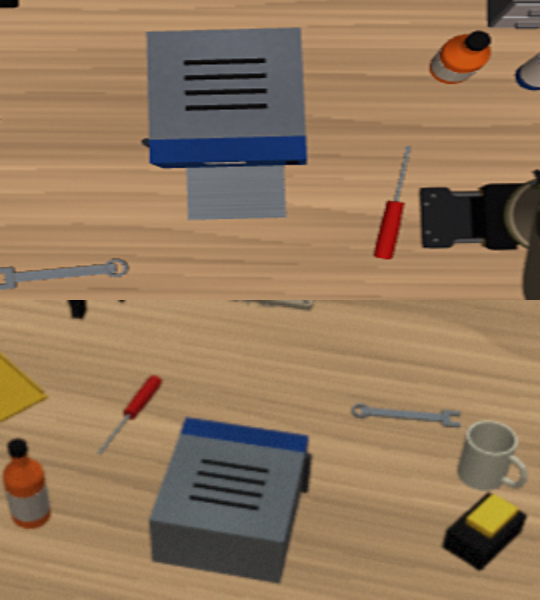

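Both views show the door flush along the mouth (door yaw 2.2–2.5°, locker about 2.6°) and the bystanders where they were. I'm handing in.

```bash
python3 -c "
from bench import order
print(order.close_job())"
```

```text
the job is handed in; nothing more can be done
None
```

I handed the job in at about 21 s: the tote is upright in the locker, its tail about 7 mm inside the mouth, and the blue door is shut flush. I judged the catch home from the hard stop at 28 N and the door staying put afterwards; the final views show no bystander moved.

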